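Strike one bottle capper and stay poised over the next

ROBOT

A 6-joint arm with a two-finger parallel gripper is mounted at the origin on a cart in front of the work surface, level with it; the furniture and walls round the work are solid. World frame = base frame: x ahead of the robot, y to its left, z up, the work surface at z = 0. Lengths are in m, angles in rad, forces in N, time in s.
With the tool pointing down it reaches from about 0.35 to 0.775 m from the base axis. Payload 7.3 kg.
Tool frame: the origin (TCP) lies at the very end of the fingers, on their centre line; the grasp point (between the pads) lies 19 mm behind it (robot.tcp_to_grasp is the z of the grasp point in the tool frame, in m); z points along the fingers, y is the line along which they close (so a half turn about z gives the same grasp; the last joint's range is limited). The gripper opens to 92 mm and grips with 3 to 60 N. Pads are 19 mm wide; open, the fingers measure 130 mm over their backs; the gripper's body (75 mm by 190 mm) begins 47 mm behind the grasp point.
Start: joints at [0.973, 0.342, 1.524, -0, 1.275, -0.146], TCP at [0.229, 0.472, 0.227] pointing down, gripper open.
Joint ranges: [-2.53, 2.53], [-0.77, 2.02], [0.04, 2.7], [-1, 4.14], [0.28, 2.66], [-3.11, 3.11]. Speed limits (rad/s): [2.57, 2.57, 3.14, 3.14, 3.14, 3.14].

INTERFACE

Orientations are given as [roll, pitch, yaw] about the fixed x, y, z axes, in that order (R = Rz(yaw) Ry(pitch) Rx(roll)).
In Python, from cell import monitor, read_camera, get_calibration, job, robot gives the robot as it stands. The module is installed in compiled form; this text tells all that it offers.
- The arm moves only by the tool send_rows, never from a script. Its argument "targets" is a list of rows, each an object with "translation": the shift along the tool's x, y, z in cm, a list of three; "spin": the turn about the tool's z in degrees; "jaw": the opening, from 0 (shut) to 1 (fully open). A call has exactly 5 rows; each row is the pose to reach, as a shift and turn from the pose commanded when the call began, along the tool's axes at that moment; what a row does not reach only later rows make up. A row lasts 1/10 s, in which the tool goes at most 50 mm and 8.59 degrees, less where a joint would pass 70% of its speed; a pose out of reach is approached as far as the arm can. A call with a gripper value outside its range is refused whole. The fingers move at their own pace and stop on an object; "force" is the grip in N (left out, the last holds). Time passes only in rows, so rows that repeat a pose let the fingers close, or fill a call up. It gives the time, the measured TCP pose, the force, the opening and the grip force at its end, in the units of the state.
- monitor.observe(): the state, without advancing time (a new reading comes with each control period).
- read_camera(name): name is "side" or "top"; returns (picture, depth): 400x640x3 uint8, red, green, blue; 400x640 float32, m along the optical axis (not along the pixel's ray), 0 where there is no reading.
- get_calibration(name): a dict with "intrinsics" (3x3 intrinsics, pixels), "origin" and "orientation" of the camera in the world. Camera axes: x right, y up, looking along -z (the intrinsics and any distortion apply to the point x, -y, -z); pixel columns grow to the right and rows downward; lengths in m; the calibration is good to about 2 mm. A picture is of the moment at which its call begins. get_calibration takes no time and is no camera call.
- job.hand_in(): hands the job in; it is judged then, once.
The state is a dict: "time": time; "qpos": joint angles; "qvel": joint speeds; "joint_efforts": joint torques, N m; "tool_pos": TCP position; "tool_rot": TCP orientation; "contact_force": force on the tool from outside, world axes, zero at the start; "torque": the same for the moment, N m; "opening": finger opening in m; "grip_force": force on a finger pad.
Only numpy, scipy, OpenCV 4.12 (cv2) and the standard library are available. Lean on these libraries where they do the work, as an engineer would, in place of code of your own. Each camera call takes 0.05 s, during which the arm holds its last target. There are 200 camera calls.

TASK

Pick up the mallet by its handle and strike the red capper's pin with its head, all the way down, so the crown cap is pressed on, then let the pin spring back up. Lift the mallet over the things between and finish still holding it, upright and at rest, centred a finger's width (about 15 mm) above the blue capper's pin; do not press that one, its bottle has no cap in it yet. Touch the cappers only with the mallet, and leave the jars and other things on the worktop where they stand.

Things in the scene. Friction and masses are not known exactly. Their poses are not given: they have to be found in the camera images.
- mallet: capping mallet, loose, standing upright on its head: black rubber head 50 mm diameter from 0 to 45 mm height, round light wooden handle 26 mm diameter from 45 to 135 mm; mass about 0.25 kg (varies). Origin: centre of the flat striking face underneath; z points up the handle. Grip the handle from above about 100 mm over the origin.
- red_capper: red-topped bottle capper on a small green glass bottle, fixed to a round dark steel foot of 100 mm diameter (screwed down); bottle 56 mm diameter, red bell 43 mm diameter, its top 134 mm above the worktop. Origin: centre of the underside of the foot; z up
- red_pin (a joint): travel of the red capper's sprung striking pin in m: 0 up, 0.014 fully down at its stop; the spring needs about 4 N to start and 10 N at the stop and pushes the pin back up
- red_top (a point): centre of the flat top of the red striking pin, a round red button of 36 mm diameter, 162 mm above the worktop when up; moves with the pin; z up
- blue_capper: blue-topped bottle capper on a small amber-brown glass bottle, fixed to a round dark steel foot of 100 mm diameter (screwed down); bottle 56 mm diameter, blue bell 43 mm diameter, its top 134 mm above the worktop. Origin: centre of the underside of the foot; z up
- blue_pin (a joint): travel of the blue capper's sprung striking pin in m: 0 up, 0.014 fully down at its stop; the spring needs about 4 N to start and 10 N at the stop and pushes the pin back up
- blue_top (a point): centre of the flat top of the blue striking pin, a round blue button of 36 mm diameter, 162 mm above the worktop when up; moves with the pin; z up
- spice_yellow: glass spice jar with a gold-yellow cap, 45 mm diameter, 107 mm tall, loose, upright bystander; origin: centre of its underside
- tall_tin: food tin, 75 mm diameter, 110 mm tall, loose, upright bystander; origin: centre of its underside
- pepper_mill: dark wooden pepper mill, 58 mm diameter, 160 mm tall, loose, upright bystander; origin: centre of its underside
- spice_red: spice jar with a red cap, 45 mm diameter, 101 mm tall, loose, upright bystander; origin: centre of its underside
- tumbler_clear: small waisted drinking glass, 59 mm diameter, 81 mm tall, loose, upright bystander; origin: centre of its underside
- tomato: red tomato, 58 mm wide, 62 mm tall, loose, upright bystander; origin: centre of its underside

How it is judged:
On the way, in this order (a step that is already met when the one before it is completed fails the run):
1. the red pin is driven all the way down by the mallet (value of joint red_pin above 0.011 m and contact force between mallet and red_capper above 2 N and contact force between mallet and the fingers above 2 N).
2. the mallet is off the red pin, which has sprung back up (value of joint red_pin below 0.002 m and contact force between mallet and red_capper below 0.1 N and z of mallet in the frame of red_top above 0.004 m), for 0.05 s.
At the end, for the whole second after the job is handed in: the mallet is held in the fingers, still (under 20 mm/s) and upright (within 0.12 rad), its face centred within 12 mm over the blue pin and 4 to 30 mm above it, touching no capper; both pins are up (within 2 mm) (horizontal distance between mallet and blue_top below 0.012 m and z of mallet in the frame of blue_top between 0.004 and 0.03 m and angle between mallet's own z axis and vertical below 0.12 rad and linear speed of mallet below 0.02 m/s and contact force between mallet and blue_capper below 0.1 N and contact force between mallet and the fingers above 2 N and value of joint each of blue_pin, red_pin below 0.002 m); the arm keeps its last pose, push and grip.
It fails at once if the blue pin is pressed (value of joint blue_pin above 0.003 m).
It fails at once if a capper is touched by the gripper or arm (contact force between any of the fingers, the arm and red_capper above 0.5 N or contact force between any of the fingers, the arm and blue_capper above 0.5 N).
It fails at once if a bystander is pushed more than 20 mm or tipped (distance of any of spice_yellow, tall_tin, pepper_mill, spice_red, tumbler_clear, tomato from where it was at the start of the episode above 0.02 m or angle between any of spice_yellow, tall_tin, pepper_mill, spice_red, tumbler_clear, tomato's own z axis and vertical above 0.3 rad).
It also fails if it takes over 40 s, if anything falls off the work surface, if the arm or the gripper's body presses on something with over 40 N, if the wrist force passes 120 N, or if a joint passes its speed limit or range.

## Working session

There is one attempt and no reset: what is moved stays moved. The work goes in short steps, Python scripts to look and compute and a tool call to move; the robot and the scene stay as the last step left them, time stands still between calls to the robot, and variables do not carry over. Pictures are saved under pics/ and viewed, at most 10 in all, crops included, and the job is handed in when it is done.

Besides the shell and the picture viewer there is one more tool, called after ">>>" by a JSON object that holds its "fn" and its "kwargs", one argument or row to a line. send_rows: Moves the arm, as the interface text tells. Its arguments: {"type":"object","properties":{"targets":{"type":"array"},"force":{"type":"number"}},"required":["targets"]}

```bash
mkdir -p pics; cat > h.py <<'E'
import numpy as np, cv2
from scipy.spatial.transform import Rotation as R
from cell import monitor, read_camera, get_calibration, job, robot
def cloud(name,depth):
    c=get_calibration(name);K=np.array(c["intrinsics"]);o=np.array(c["orientation"])
    M=o if o.shape==(3,3) else R.from_euler("xyz",o).as_matrix()
    v,u=np.mgrid[:400,:640]
    p=np.stack([(u-K[0,2])/K[0,0]*depth,-(v-K[1,2])/K[1,1]*depth,-depth],-1)
    return p@M.T+np.array(c["origin"])
E
python3 - <<'E'
from h import *
for n in("top","side"):
    im,d=read_camera(n); cv2.imwrite(f"pics/{n}0.png",im[...,::-1]); np.savez(f"{n}0.npz",im=im,d=d)
    print(n,get_calibration(n))
print(monitor.observe(),robot.tcp_to_grasp)
E
```

```text
top {'intrinsics': array([[517.32185936,   0.        , 319.2784617 ],
       [  0.        , 517.32185936, 199.95725263],
       [  0.        ,   0.        ,   1.        ]]), 'origin': array([0.29578683, 0.01759768, 1.31733081]), 'orientation': array([ 0.19586148,  0.01307499, -1.57989991])}
side {'intrinsics': array([[518.86389458,   0.        , 313.1823815 ],
       [  0.        , 518.86389458, 194.99449031],
       [  0.        ,   0.        ,   1.        ]]), 'origin': array([ 0.52427798, -0.93801005,  0.84571662]), 'orientation': array([ 0.93355436, -0.02188427,  0.02704306])}
{'time': 0.1, 'qpos': array([ 9.73019228e-01,  3.42669595e-01,  1.52487506e+00, -7.65693730e-06,
        1.27539597e+00, -1.46001257e-01]), 'qvel': array([ 0.00174216, -0.00120644, -0.00283111,  0.00092653,  0.00157947,
        0.00068032]), 'joint_efforts': array([ 1.40218217e-03, -4.32005024e+01, -2.44695890e+01,  7.19139981e-02,
        5.26250002e-02, -3.82908433e-05]), 'tool_pos': array([0.22898491, 0.4720522 , 0.22612207]), 'tool_rot': array([-3.14025796e+00, -1.88862928e-04,  2.68981892e+00]), 'contact_force': array([0.44817988, 0.44327093, 0.12746893]), 'torque': array([-0.01627468, -0.04119298, -0.05346117]), 'grip_force': 0.0, 'opening': 0.09164719983594648} -0.0188
```

View pics/top0.png

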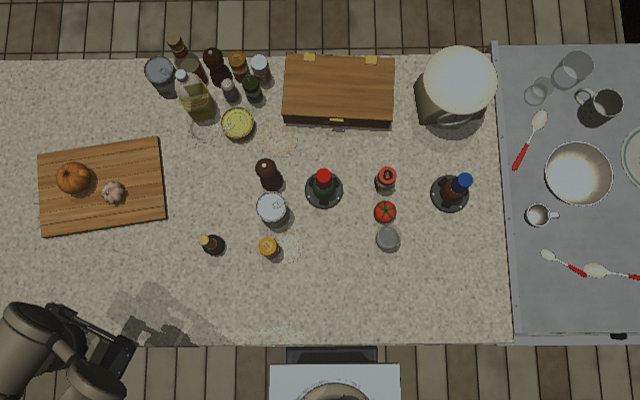

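View pics/side0.png

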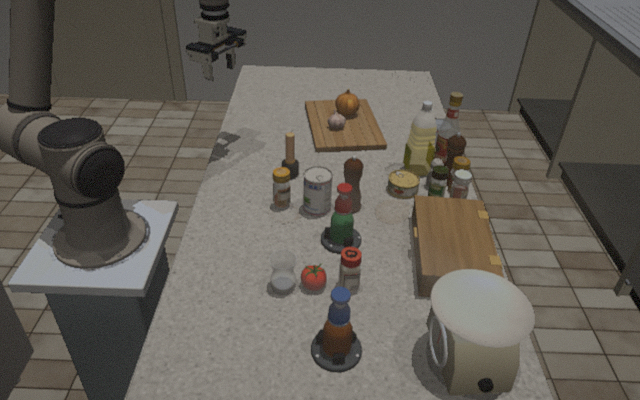

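The top view shows the mallet at about (210,243), the red button at (323,175) and the blue button at (465,181). Between them are the tin (271,208), mill (267,172), yellow jar (268,247), red jar (386,178), tomato (385,212) and tumbler (388,238). The side view shows the mallet at (290,155), red at (344,190) and blue at (340,297).

```bash
python3 - <<'E'
from h import *
for n,regs in (("top",dict(mal=(195,225,230,258),red=(308,160,340,205),blue=(440,165,480,210),yel=(255,235,283,260),tin=(255,190,290,226),mill=(253,155,285,190),sred=(372,162,400,190),tom=(372,200,400,223),tum=(372,225,402,252))),
               ("side",dict(mal=(278,125,304,182),red=(325,183,362,220),blue=(320,285,360,315)))):
    z=np.load(n+"0.npz");im,d=z["im"],z["d"];P=cloud(n,d);hsv=cv2.cvtColor(im,cv2.COLOR_RGB2HSV)
    for k,(a,b,c,e) in regs.items():
        p=P[b:e,a:c].reshape(-1,3);h=hsv[b:e,a:c].reshape(-1,3).astype(int);ok=d[b:e,a:c].ravel()>0
        m=ok&(p[:,2]>.03)
        if not m.any(): print(n,k,"none");continue
        zt=np.percentile(p[m,2],97); t=m&(p[:,2]>zt-.008)
        lo,hi=p[t].min(0),p[t].max(0)
        print(n,k,"ztop %.3f"%zt,t.sum(),"mid",np.round((lo+hi)/2,4),"ext",np.round(hi-lo,3),"all>3cm",np.round(p[m].min(0),3),np.round(p[m].max(0),3))
E
```

```text
top mal ztop 0.137 98 mid [0.4423 0.2991 0.1344] ext [0.024 0.026 0.01 ] all>3cm [0.418 0.274 0.03 ] [0.466 0.322 0.14 ]
top red ztop 0.164 181 mid [0.5842 0.0216 0.1623] ext [0.034 0.032 0.012] all>3cm [ 0.543 -0.016  0.03 ] [0.611 0.058 0.168]
top blue ztop 0.164 187 mid [ 0.5702 -0.3025  0.1623] ext [0.035 0.034 0.011] all>3cm [ 0.531 -0.342  0.03 ] [ 0.607 -0.275  0.168]
top yel ztop 0.111 263 mid [0.4298 0.155  0.1084] ext [0.043 0.043 0.01 ] all>3cm [0.406 0.132 0.03 ] [0.451 0.176 0.113]
top tin ztop 0.112 678 mid [0.5227 0.1463 0.1113] ext [0.074 0.072 0.014] all>3cm [0.486 0.11  0.03 ] [0.56  0.182 0.119]
top mill ztop 0.156 65 mid [0.6123 0.1591 0.1563] ext [0.029 0.028 0.016] all>3cm [0.584 0.129 0.031] [0.634 0.183 0.164]
top sred ztop 0.104 246 mid [ 0.5987 -0.1335  0.1011] ext [0.044 0.044 0.01 ] all>3cm [ 0.575 -0.156  0.031] [ 0.62  -0.11   0.106]
top tom ztop 0.050 220 mid [ 0.521  -0.1317  0.052 ] ext [0.046 0.044 0.02 ] all>3cm [ 0.493 -0.161  0.03 ] [ 0.546 -0.105  0.062]
top tum ztop 0.082 75 mid [ 0.4527 -0.1366  0.0789] ext [0.052 0.056 0.01 ] all>3cm [ 0.427 -0.165  0.03 ] [ 0.48  -0.109  0.084]
side mal ztop 0.136 53 mid [0.4431 0.2974 0.1344] ext [0.022 0.024 0.012] all>3cm [0.419 0.132 0.03 ] [0.466 0.318 0.14 ]
side red ztop 0.164 142 mid [0.5844 0.0183 0.1611] ext [0.034 0.036 0.01 ] all>3cm [ 0.541 -0.002  0.03 ] [0.635 0.161 0.166]
side blue ztop 0.165 274 mid [ 0.5704 -0.3043  0.1616] ext [0.034 0.037 0.009] all>3cm [ 0.55  -0.323  0.03 ] [ 0.602 -0.156  0.166]
```

>>> {"fn": "send_rows", "kwargs": {
  "targets": [
    {"translation": [-4,-1,0],"spin": 0,"jaw": 1},
    {"translation": [-8.5,-2,0],"spin": 0,"jaw": 1},
    {"translation": [-13,-3,0],"spin": 0,"jaw": 1},
    {"translation": [-17.5,-4.1,0],"spin": 0,"jaw": 1},
    {"translation": [-22,-5.2,0],"spin": 0,"jaw": 1}
  ]
}}

```text
time: 0.6
tool_pos: [0.4054, 0.3281, 0.2265]
tool_rot: [-3.141, -0.0, 2.69]
contact_force: [0.6, -0.1, -0.5]
opening: 0.0919
grip_force: 0.0
```

>>> {"fn": "send_rows", "kwargs": {
  "targets": [
    {"translation": [-3,-0.7,0],"spin": 0,"jaw": 1},
    {"translation": [-4.8,-1.1,0],"spin": 0,"jaw": 1},
    {"translation": [-4.8,-1.1,2],"spin": 0,"jaw": 1},
    {"translation": [-4.8,-1.1,4],"spin": 0,"jaw": 1},
    {"translation": [-4.8,-1.1,4],"spin": 0,"jaw": 1}
  ]
}}

```text
time: 1.1
tool_pos: [0.4413, 0.2976, 0.184]
tool_rot: [-3.137, -0.004, 2.689]
contact_force: [0.1, 0.3, -0.6]
opening: 0.0918
grip_force: 0.0
```

```bash
cat > to.py <<'E'
import sys
from h import *
s=monitor.observe();g=np.array([float(a) for a in sys.argv[1:4]])
print(s["time"],np.round(s["tool_pos"],4),np.round(s["tool_rot"],4),s["opening"],s["grip_force"],np.round(s["contact_force"],2))
print("shift cm",np.round(100*R.from_euler("xyz",s["tool_rot"]).inv().apply(g-s["tool_pos"]),2))
E
python3 to.py .4427 .298 .081
```

```text
1.1 [0.4413 0.2976 0.184 ] [-3.1368 -0.0038  2.6892] 0.0917888995994114 0.0 [ 0.12  0.32 -0.55]
shift cm [-0.15  0.14 10.3 ]
```

>>> {"fn": "send_rows", "kwargs": {
  "targets": [
    {"translation": [0,0,2.5],"spin": 0,"jaw": 1},
    {"translation": [-0.1,0,5.5],"spin": 0,"jaw": 1},
    {"translation": [-0.1,0,8.5],"spin": 0,"jaw": 1},
    {"translation": [-0.1,0,10.4],"spin": 0,"jaw": 1},
    {"translation": [-0.1,0,10.4],"spin": 0,"jaw": 1}
  ]
}}

```text
time: 1.6
tool_pos: [0.4423, 0.2978, 0.081]
tool_rot: [-3.138, -0.003, 2.69]
contact_force: [0.3, 0.1, -0.2]
opening: 0.0922
grip_force: 0.0
```

>>> {"fn": "send_rows", "kwargs": {
  "targets": [
    {"translation": [0,0,0],"spin": 0,"jaw": 0},
    {"translation": [0,0,0],"spin": 0,"jaw": 0},
    {"translation": [0,0,0],"spin": 0,"jaw": 0},
    {"translation": [0,0,0],"spin": 0,"jaw": 0},
    {"translation": [0,0,0],"spin": 0,"jaw": 0}
  ],
  "force": 40
}}

```text
time: 2.1
tool_pos: [0.4439, 0.2984, 0.0833]
tool_rot: [3.141, 0.001, 2.69]
contact_force: [-0.3, 0.2, 0.1]
opening: 0.0561
grip_force: 0.0
```

>>> {"fn": "send_rows", "kwargs": {
  "targets": [
    {"translation": [0,0,0],"spin": 0,"jaw": 0},
    {"translation": [0,0,0],"spin": 0,"jaw": 0},
    {"translation": [0,0,0],"spin": 0,"jaw": 0},
    {"translation": [0,0,0],"spin": 0,"jaw": 0},
    {"translation": [0,0,0],"spin": 0,"jaw": 0}
  ]
}}

```text
time: 2.6
tool_pos: [0.4437, 0.2982, 0.0827]
tool_rot: [-3.142, -0.0, 2.69]
contact_force: [0.2, -0.0, -0.5]
opening: 0.0257
grip_force: 40.0
```

>>> {"fn": "send_rows", "kwargs": {
  "targets": [
    {"translation": [0,0,-2],"spin": 0,"jaw": 0},
    {"translation": [0,0,-6],"spin": 0,"jaw": 0},
    {"translation": [0,0,-10.5],"spin": 0,"jaw": 0},
    {"translation": [0,0,-15],"spin": 0,"jaw": 0},
    {"translation": [0,0,-19],"spin": 0,"jaw": 0}
  ]
}}

```text
time: 3.1
tool_pos: [0.4434, 0.2981, 0.2747]
tool_rot: [3.141, 0.0, 2.69]
contact_force: [0.7, 0.9, -2.7]
opening: 0.0256
grip_force: 40.0
```

>>> {"fn": "send_rows", "kwargs": {
  "targets": [
    {"translation": [0,0,-2],"spin": 0,"jaw": 0},
    {"translation": [0,0,-2],"spin": 0,"jaw": 0},
    {"translation": [0,0,-2],"spin": 0,"jaw": 0},
    {"translation": [0,0,-2],"spin": 0,"jaw": 0},
    {"translation": [0,0,-2],"spin": 0,"jaw": 0}
  ]
}}

```text
time: 3.6
tool_pos: [0.4431, 0.2979, 0.2909]
tool_rot: [-3.139, -0.002, 2.69]
contact_force: [-0.8, -0.0, -1.2]
opening: 0.0256
grip_force: 40.0
```

```bash
python3 - <<'E'
from h import *
for n in("side","top"):
    im,d=read_camera(n);cv2.imwrite(f"pics/{n}1.png",im[...,::-1]);P=cloud(n,d)
    s=monitor.observe()["tool_pos"]
    q=(np.linalg.norm(P[...,:2]-s[:2],axis=-1)<.045)&(d>0)&(P[...,2]>s[2]-.1)&(P[...,2]<s[2]-.037)
    p=P[q];print(n,s,q.sum())
    if q.any(): print(np.round(p.min(0),4),np.round(p.max(0),4))
E
python3 to.py .5843 .020 .28
```

```text
side [0.44327634 0.29798859 0.29119196] 296
[0.4171 0.27   0.2119] [0.465  0.3108 0.2541]
top [0.44338636 0.29805764 0.29152498] 0
3.7 [0.4434 0.2981 0.2915] [-3.1399e+00 -1.4000e-03  2.6898e+00] 0.025890963582713634 39.99286651611328 [-0.45 -0.03 -1.88]
shift cm [-24.82 -18.86   1.15]
```

View pics/side1.png

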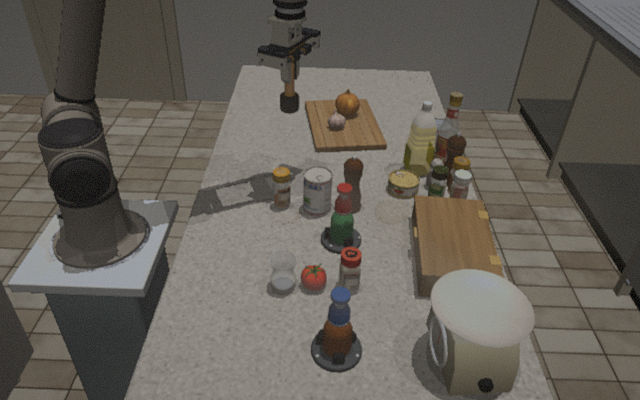

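The mallet hangs upright from the fingers at about (290,100). Next I carry it over the red pin.

>>> {"fn": "send_rows", "kwargs": {
  "targets": [
    {"translation": [-1.6,-1.2,0],"spin": 0,"jaw": 0},
    {"translation": [-4.4,-3.4,0],"spin": 0,"jaw": 0},
    {"translation": [-7.6,-5.8,0],"spin": 0,"jaw": 0},
    {"translation": [-10.8,-8.2,0],"spin": 0,"jaw": 0},
    {"translation": [-14,-10.6,0],"spin": 0,"jaw": 0}
  ]
}}

```text
time: 4.2
tool_pos: [0.5238, 0.1404, 0.2922]
tool_rot: [-3.141, -0.001, 2.69]
contact_force: [0.7, 0.1, -2.4]
opening: 0.0254
grip_force: 40.0
```

>>> {"fn": "send_rows", "kwargs": {
  "targets": [
    {"translation": [-3.2,-2.4,0],"spin": 0,"jaw": 0},
    {"translation": [-6.2,-4.7,0],"spin": 0,"jaw": 0},
    {"translation": [-8.8,-6.7,0],"spin": 0,"jaw": 0},
    {"translation": [-10.3,-7.8,0],"spin": 0,"jaw": 0},
    {"translation": [-10.8,-8.2,0],"spin": 0,"jaw": 0}
  ]
}}

```text
time: 4.7
tool_pos: [0.5852, 0.0194, 0.2919]
tool_rot: [-3.141, -0.001, 2.688]
contact_force: [-0.5, 0.5, -2.3]
opening: 0.0252
grip_force: 40.0
```

>>> {"fn": "send_rows", "kwargs": {
  "targets": [
    {"translation": [0,0,0],"spin": 0,"jaw": 0},
    {"translation": [0,0,0],"spin": 0,"jaw": 0},
    {"translation": [0,0,0],"spin": 0,"jaw": 0},
    {"translation": [0,0,0],"spin": 0,"jaw": 0},
    {"translation": [0,0,0],"spin": 0,"jaw": 0}
  ]
}}

```text
time: 5.2
tool_pos: [0.5845, 0.0216, 0.2929]
tool_rot: [3.141, 0.0, 2.691]
contact_force: [0.1, 0.5, -1.0]
opening: 0.0257
grip_force: 40.0
```

```bash
python3 - <<'E'
from h import *
im,d=read_camera("side");cv2.imwrite("pics/side2.png",im[...,::-1]);P=cloud("side",d)
s=monitor.observe()["tool_pos"]
q=(np.linalg.norm(P[...,:2]-s[:2],axis=-1)<.045)&(d>0)&(P[...,2]>s[2]-.1)&(P[...,2]<s[2]-.037)
p=P[q];print(q.sum(),np.round(p.min(0),4),np.round(p.max(0),4))
E
python3 to.py .5843 .020 .245
```

```text
395 [ 0.5581 -0.0043  0.2122] [0.6074 0.0397 0.2558]
5.25 [0.5846 0.0214 0.2929] [3.1414e+00 2.0000e-04 2.6906e+00] 0.025523850597073343 39.993388652801514 [-0.3   0.3  -1.53]
shift cm [-0.03 -0.14  4.79]
```

View pics/side2.png

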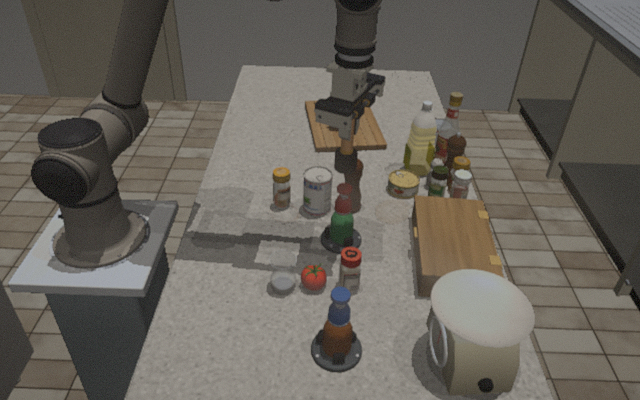

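The mallet head at (350,158) is right above the red pin at (343,190), so I press down.

>>> {"fn": "send_rows", "kwargs": {
  "targets": [
    {"translation": [0,-0.1,2],"spin": 0,"jaw": 0},
    {"translation": [0,-0.1,4],"spin": 0,"jaw": 0},
    {"translation": [0,-0.1,5],"spin": 0,"jaw": 0},
    {"translation": [0,-0.1,5.7],"spin": 0,"jaw": 0},
    {"translation": [0,-0.1,6.1],"spin": 0,"jaw": 0}
  ]
}}

```text
time: 5.75
tool_pos: [0.584, 0.02, 0.2325]
tool_rot: [-3.142, -0.0, 2.69]
contact_force: [-4.8, -0.1, 7.1]
opening: 0.0259
grip_force: 40.0
```

>>> {"fn": "send_rows", "kwargs": {
  "targets": [
    {"translation": [0,0,0],"spin": 0,"jaw": 0},
    {"translation": [0,0,0.1],"spin": 0,"jaw": 0},
    {"translation": [0,0,0.1],"spin": 0,"jaw": 0},
    {"translation": [0,0,0.1],"spin": 0,"jaw": 0},
    {"translation": [0,0,0.1],"spin": 0,"jaw": 0}
  ]
}}

```text
time: 6.25
tool_pos: [0.5841, 0.02, 0.2325]
tool_rot: [3.141, 0.001, 2.69]
contact_force: [-5.0, 0.3, 6.6]
opening: 0.025
grip_force: 40.0
```

>>> {"fn": "send_rows", "kwargs": {
  "targets": [
    {"translation": [0,0,0.1],"spin": 0,"jaw": 0},
    {"translation": [0,0,0.2],"spin": 0,"jaw": 0},
    {"translation": [0,0,0.3],"spin": 0,"jaw": 0},
    {"translation": [0,0,0.3],"spin": 0,"jaw": 0},
    {"translation": [0,0,0.3],"spin": 0,"jaw": 0}
  ]
}}

```text
time: 6.75
tool_pos: [0.5842, 0.02, 0.2306]
tool_rot: [3.141, 0.002, 2.69]
contact_force: [-7.3, 1.4, 12.2]
opening: 0.0252
grip_force: 40.0
```

The net force of about 14 N is past the 10 N at the stop, so the pin is fully down. Now I lift.

>>> {"fn": "send_rows", "kwargs": {
  "targets": [
    {"translation": [0,0,-1],"spin": 0,"jaw": 0},
    {"translation": [0,0,-2.5],"spin": 0,"jaw": 0},
    {"translation": [0,0,-4.5],"spin": 0,"jaw": 0},
    {"translation": [0,0,-6],"spin": 0,"jaw": 0},
    {"translation": [0,0,-6.3],"spin": 0,"jaw": 0}
  ]
}}

```text
time: 7.25
tool_pos: [0.5854, 0.0199, 0.2932]
tool_rot: [3.14, 0.005, 2.69]
contact_force: [-0.4, -0.7, -1.7]
opening: 0.0256
grip_force: 40.0
```

>>> {"fn": "send_rows", "kwargs": {
  "targets": [
    {"translation": [0,0,0],"spin": 0,"jaw": 0},
    {"translation": [0,0,0],"spin": 0,"jaw": 0},
    {"translation": [0,0,0],"spin": 0,"jaw": 0},
    {"translation": [0,0,0],"spin": 0,"jaw": 0},
    {"translation": [0,0,0],"spin": 0,"jaw": 0}
  ]
}}

```text
time: 7.75
tool_pos: [0.5842, 0.0199, 0.2903]
tool_rot: [-3.141, -0.001, 2.69]
contact_force: [0.3, -0.2, -1.8]
opening: 0.0255
grip_force: 40.0
```

```bash
python3 - <<'E'
from h import *
im,d=read_camera("side");cv2.imwrite("pics/side3.png",im[...,::-1]);P=cloud("side",d)
s=monitor.observe()["tool_pos"]
q=(np.linalg.norm(P[...,:2]-s[:2],axis=-1)<.045)&(d>0)&(P[...,2]>s[2]-.1)&(P[...,2]<s[2]-.037)
p=P[q];print(q.sum(),np.round(p.min(0),4),np.round(p.max(0),4))
q=(np.linalg.norm(P[...,:2]-s[:2],axis=-1)<.03)&(d>0)&(P[...,2]<.185)
print("red top",np.percentile(P[q][:,2],[90,97,100]))
E
python3 to.py .570 -.3033 .292
```

```text
410 [ 0.5577 -0.0064  0.2101] [0.6074 0.0395 0.2534]
red top [0.16107655 0.1640375  0.16689451]
7.8 [0.5842 0.0199 0.2904] [-3.1415e+00 -5.0000e-04  2.6898e+00] 0.0252454610392486 39.993213415145874 [-0.12  0.54 -1.27]
shift cm [-12.83 -29.7   -0.17]
```

>>> {"fn": "send_rows", "kwargs": {
  "targets": [
    {"translation": [-0.8,-1.8,0],"spin": 0,"jaw": 0},
    {"translation": [-2.2,-5.2,0],"spin": 0,"jaw": 0},
    {"translation": [-3.8,-8.9,0],"spin": 0,"jaw": 0},
    {"translation": [-5.4,-12.6,0],"spin": 0,"jaw": 0},
    {"translation": [-7,-16.3,0],"spin": 0,"jaw": 0}
  ]
}}

```text
time: 8.3
tool_pos: [0.5759, -0.1587, 0.2907]
tool_rot: [3.141, 0.0, 2.69]
contact_force: [0.7, -0.0, -2.0]
opening: 0.0253
grip_force: 40.0
```

>>> {"fn": "send_rows", "kwargs": {
  "targets": [
    {"translation": [-1.6,-3.7,0],"spin": 0,"jaw": 0},
    {"translation": [-3.2,-7.4,0],"spin": 0,"jaw": 0},
    {"translation": [-4.6,-10.7,0],"spin": 0,"jaw": 0},
    {"translation": [-5.5,-12.8,0],"spin": 0,"jaw": 0},
    {"translation": [-5.8,-13.4,0],"spin": 0,"jaw": 0}
  ]
}}

```text
time: 8.8
tool_pos: [0.5691, -0.3059, 0.2899]
tool_rot: [-3.141, -0.001, 2.687]
contact_force: [0.0, -0.5, -1.6]
opening: 0.0253
grip_force: 40.0
```

>>> {"fn": "send_rows", "kwargs": {
  "targets": [
    {"translation": [0,0,0],"spin": 0,"jaw": 0},
    {"translation": [0,0,0],"spin": 0,"jaw": 0},
    {"translation": [0,0,0],"spin": 0,"jaw": 0},
    {"translation": [0,0,0],"spin": 0,"jaw": 0},
    {"translation": [0,0,0],"spin": 0,"jaw": 0}
  ]
}}

```text
time: 9.3
tool_pos: [0.57, -0.3023, 0.291]
tool_rot: [3.142, 0.0, 2.691]
contact_force: [-0.1, -0.3, -1.7]
opening: 0.0252
grip_force: 40.0
```

```bash
cat > chk.py <<'E'
from h import *
import sys
im,d=read_camera("side");cv2.imwrite(f"pics/{sys.argv[1]}.png",im[...,::-1]);P=cloud("side",d)
s=monitor.observe()["tool_pos"]
q=(np.linalg.norm(P[...,:2]-s[:2],axis=-1)<.045)&(d>0)&(P[...,2]>s[2]-.1)&(P[...,2]<s[2]-.037)&(im.max(-1)<75)
p=P[q];print(q.sum(),np.round(p.min(0),4),np.round(p.max(0),4),"x mid",(p[:,0].min()+p[:,0].max())/2,"y mid",p[:,1].min()+.025)
E
python3 chk.py side4
python3 to.py .570 -.3033 .259
```

```text
574 [ 0.5433 -0.3281  0.2125] [ 0.5922 -0.2854  0.2539] x mid 0.5677374090739505 y mid -0.3030751021718645
9.35 [ 0.57   -0.3025  0.2909] [3.1415e+00 3.0000e-04 2.6907e+00] 0.025457192975188586 39.99326705932617 [ 0.13 -0.05 -2.95]
shift cm [-0.03 -0.07  3.19]
```

View pics/side4.png

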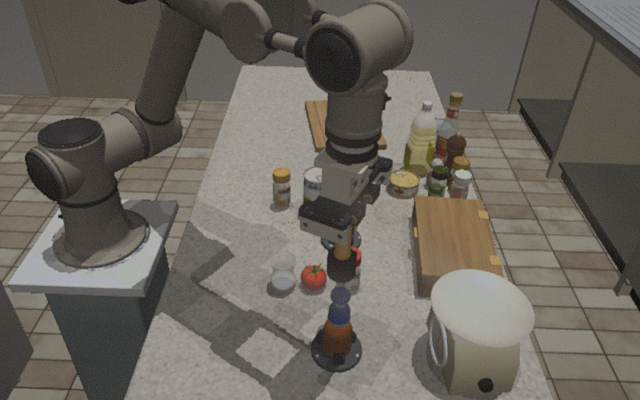

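The head at (343,265) sits over the blue pin at (340,297). I lower it gently by 31 mm.

>>> {"fn": "send_rows", "kwargs": {
  "targets": [
    {"translation": [0,0,0.5],"spin": 0,"jaw": 0},
    {"translation": [0,0,1.2],"spin": 0,"jaw": 0},
    {"translation": [0,0,1.9],"spin": 0,"jaw": 0},
    {"translation": [0,0,2.6],"spin": 0,"jaw": 0},
    {"translation": [0,0,3.1],"spin": 0,"jaw": 0}
  ]
}}

```text
time: 9.85
tool_pos: [0.5695, -0.3031, 0.2585]
tool_rot: [3.141, -0.001, 2.69]
contact_force: [0.2, -0.9, -2.9]
opening: 0.0252
grip_force: 40.0
```

>>> {"fn": "send_rows", "kwargs": {
  "targets": [
    {"translation": [0,0,0],"spin": 0,"jaw": 0},
    {"translation": [0,0,0],"spin": 0,"jaw": 0},
    {"translation": [0,0,0],"spin": 0,"jaw": 0},
    {"translation": [0,0,0],"spin": 0,"jaw": 0},
    {"translation": [0,0,0],"spin": 0,"jaw": 0}
  ]
}}

```text
time: 10.35
tool_pos: [0.5699, -0.3032, 0.26]
tool_rot: [3.142, 0.001, 2.69]
contact_force: [0.0, -0.1, -1.2]
opening: 0.0256
grip_force: 40.0
```

>>> {"fn": "send_rows", "kwargs": {
  "targets": [
    {"translation": [0,0,0],"spin": 0,"jaw": 0},
    {"translation": [0,0,0],"spin": 0,"jaw": 0},
    {"translation": [0,0,0],"spin": 0,"jaw": 0},
    {"translation": [0,0,0],"spin": 0,"jaw": 0},
    {"translation": [0,0,0],"spin": 0,"jaw": 0}
  ]
}}

```text
time: 10.85
tool_pos: [0.5698, -0.3032, 0.2597]
tool_rot: [3.142, -0.0, 2.69]
contact_force: [0.2, -0.7, -2.1]
opening: 0.0254
grip_force: 40.0
```

```bash
python3 chk.py side5
python3 to.py .570 -.3033 .259; python3 -c "
import cv2;i=cv2.imread('pics/side5.png')[200:380,240:440];cv2.imwrite('pics/side5c.png',cv2.resize(i,None,fx=3,fy=3))"
```

```text
584 [ 0.5431 -0.3278  0.1613] [ 0.591  -0.287   0.2227] x mid 0.5670739222545329 y mid -0.30283481304016524
10.9 [ 0.5698 -0.3032  0.2597] [3.1415 0.     2.6898] 0.0249086260205894 39.99331712722778 [-0.07 -0.04 -2.48]
shift cm [-0.02 -0.01  0.07]
```

View pics/side5c.png

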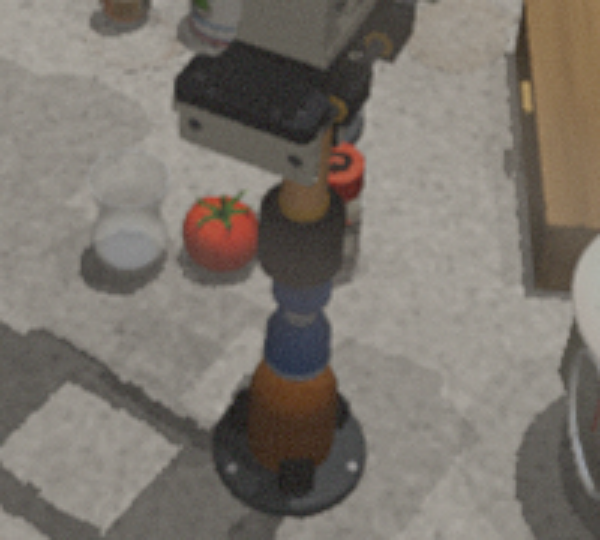

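The head hangs upright and centred over the blue pin, which is still up, and the force reading shows only the mallet's weight.

```bash
python3 -c "
from cell import job
print(job.hand_in())"
```

```text
the job is handed in; nothing more can be done
None
```

I pressed the red pin to its stop and it sprang back up; the mallet is held upright and still, centred about 15 mm above the unpressed blue pin, and the job is handed in (no verdict was returned).

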